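Clamp an enamel canister in the decorating cradle

ROBOT

A 6-joint arm with a two-finger parallel gripper is mounted at the origin on the work surface. World frame = base frame: x ahead of the robot, y to its left, z up, the work surface at z = 0. Lengths are in m, angles in rad, forces in N, time in s.
With the tool pointing down it reaches from about 0.275 to 0.725 m from the base axis. Payload 15.9 kg.
Tool frame: the origin (TCP) lies on the centre line of the jaws, within the pads' length; the fingertips stand 14 mm ahead of it and the grasp point (between the pads) lies 5 mm behind it; x points along the fingers, y is the direction in which the jaws open and shut, and the axes are right-handed (so a half turn about x gives the same grasp; the last joint's range is limited). The gripper opens to 85 mm and grips with 20 to 120 N. Pads are 22 mm wide; open, the fingers measure 114 mm over their backs; the gripper's body (76 mm by 85 mm) begins 54 mm behind the grasp point. The pads swing forward as they close: fully open they stand 13 mm farther back than shut.
Start: joints at [1.145, 0.213, -0.034, 1.323, 0, 1.571], TCP at [0.207, 0.455, 0.245] pointing down, gripper open.
Joint ranges: [-2.98, 2.98], [-0.74, 1.72], [-1.14, 1.35], [-2.1, 2.04], [-1.57, 1.44], [-3.14, 3.14]. Speed limits (rad/s): [1.89, 1.89, 2.39, 2.57, 3.14, 3.14].

INTERFACE

Orientations are given as a 3x3 rotation matrix whose columns are the frame's x, y, z axes.
In Python, from bench import robot gives the robot as it stands.
- The arm moves only by the shell command python3 -m pendant 'ROWS' [FORCE]. ROWS is JSON, a list of rows, each a list of 3 entries, a list of its own where there are three numbers: the closure, from -1 (fully open) to 1 (shut), then the shift along the world's x, y, z in cm, then the turn about the world's z in degrees. In form: [[fingers, [dx, dy, dz], yaw], ...]. A call has exactly 10 rows; each row is the pose to reach, as a shift and turn from the pose commanded when the call began; what a row does not reach only later rows make up. A row lasts 1/10 s, in which the tool goes at most 50 mm and 8.59 degrees, less where a joint would pass 70% of its speed; a pose out of reach is approached as far as the arm can. A call with a gripper value outside its range is refused whole. The fingers move at their own pace and stop on an object; FORCE is the grip in N (left out, the last holds). Time passes only in rows, so rows that repeat a pose let the fingers close, or fill a call up. It gives the time, the measured TCP pose, the force and the opening at its end, in the units of the state.
- robot.get_state(): the state, without advancing time (a new reading comes with each control period).
- robot.read_camera(name): name is "scene" or "top" or "wrist"; returns the picture (400x640x3 uint8, blue, green, red); there is no depth.
- robot.get_calibration(name): a dict with "camera_matrix" (3x3 intrinsics, pixels), "R" (3x3) and "t" (3): a world point X has camera coordinates R X + t. Camera axes: x right, y down, z forward; pixel columns grow to the right and rows downward; lengths in m; the calibration is good to about 2 mm. A picture is of the moment at which its call begins: read the wrist's pose just before it. get_calibration takes no time and is no camera call; for the wrist camera it gives the pose at the moment of the call.
- robot.close_job(): hands the job in, once; it reports no verdict.
Trained networks look in the newest picture that a camera, given by its name, has taken for a name from the list of things; names that differ only in an ending like _2 or _b are one class to them, and where a whole thing is asked for, a point or a joint stands for the part that bears it (a point fixed in the world has none). Each returns a list of dicts, best first, with "conf" (0 to 1); they miss things now and then, are a little off and sometimes report something else, mostly with a low value. They report only what shows in the picture. A call takes as long as a camera call. They do not tell look-alikes from the thing itself.
- robot.outline_of(camera, name): "region" (400x640 bool, what is visible of it) and "centre" ([column, row] in pixels, amid what is visible of it).
- robot.spot_point(camera, name): "centre" ([column, row] in pixels: a listed point, or the origin of a listed thing).
The state is a dict: "t": time; "qpos": joint angles; "dq": joint speeds; "effort": joint torques, N m; "tcp_pos": TCP position; "eef_rot": TCP orientation; "ft_force": force on the tool from outside, world axes, zero at the start; "moment": the same for the moment, N m; "opening": finger opening in m.
Only numpy, scipy, OpenCV 4.12 (cv2) and the standard library are available. Lean on these libraries where they do the work, as an engineer would, in place of code of your own. Each camera call takes 0.05 s, during which the arm holds its last target. There are 200 camera calls.

TASK

Take the plain white canister from the wooden rack, lay it gently in the V of the blue clamping cradle and slide it along the V, feeling your way, until its end rests against the springy rubber stop. Only then swing the strap over and push it fully down so that its pad clamps the canister, and let go. Enamel chips: never ram the canister into the stop or slam it into the V, and leave the freshly painted orange canister and the other wares alone.

Things in the scene. Friction and masses are not known exactly. Their poses are not given: they have to be found in the camera images.
- canister_center (a point): Centre of the plain white enamel canister with a blue lid: closed rigid cylinder, 48 mm diameter, 120 mm long, about 0.15 kg. x runs along its axis (lid at -x); either end may face the stop. It starts lying in one of the rack's two places.
- painted_center (a point): Centre of the freshly painted orange canister of the same size, lying in the rack's other place. Leave it alone.
- rack: Fixed wooden rack, board 130 x 215 x 10 mm; origin below its centre, on the table. Two places at y = +-65 mm, either may hold the white canister. It lies along x, its axis 45 mm above the table, on two V saddles 14 mm wide at x = +-42 mm (rims 35 mm above the table): 70 mm free between them for fingers.
- cradle: Fixed clamping cradle; origin on the table below the V's middle. The V runs along x: stop at the +x end, strap hinge on the +y side. Blue base plate 12 mm thick, x -100 to 114, y -50 to 110 mm. Two hinge cheeks at x = +-21, y = 79 to 101 mm, 106 mm high. A canister laid with its centre at x = -18 mm lies on both saddles, clear of the stop in any setting.
- vee (a point): Where a seated canister's axis lies: in the cradle midway between the saddles, 55 mm above the table; axes as the cradle's. Two aluminium 90-degree V saddles, 14 mm wide (x), stand at x = +-42 mm from it, 70 mm free between them for fingers; their rims are 51 mm above the table at y = +-30 mm, outer cheeks to +-37 mm.
- stop: Bracket of the end stop, fixed on the cradle; origin at its foot (cradle x = 107 mm, 12 mm up). From it a screw with a sprung rubber buffer, 26 mm diameter, points to cradle -x, 55 mm above the table. The screw's setting is NOT reported: the buffer's free face is anywhere from cradle x = 48 to 74 mm and must be found by feel.
- buffer_axis (a point): Point on the buffer's axis at the bracket (cradle x = 100 mm, 55 mm up), not on the rubber face. The damped buffer gives 1.7 N per mm and bottoms after 3 mm. Sliding the free canister along the V takes 1 to 3 N; push slowly until 5 to 8 N is felt in all. Friction then keeps it touching. Over 20 N on the stop chips the enamel.
- strap (a joint): Angle of the clamp strap, rad: 0 = fully down on the canister (hard stop), 1.57 = upright, 2.7 = leaning out to cradle +y. Starts at 2.05 to 2.5. Stiff with friction (0.65 N m: 5 to 7 N at the bar), so it stays where left; the last bit, against the pad's spring, takes about 9 N at the bar.
- strap_hinge (a point): Middle of the strap's hinge axis, which is parallel to the cradle's x: cradle x = 0, y = 90 mm, 96 mm above the table. The strap is a steel bar 26 mm wide (x), 8 mm thick, reaching 140 mm from here to its red cross bar. 90 mm from here a sprung pad (1 N per mm) stands 22 mm below its middle plane; closing squeezes it 5 mm.
- strap_bar (a point): Middle of the red round cross bar at the strap's free end, 14 mm diameter, 60 mm long along the cradle's x. With the strap fully down it lies at cradle y = -50 mm, 96 mm above the table.
- mug_center (a point): Centre of a yellow mug, 84 mm wide, 85 mm high, beyond the work. Leave it alone.
- bowl_center (a point): Centre of an orange bowl, 120 mm wide, 50 mm high, beyond the work. Leave it alone.
Mind the look-alikes: they are no part of the job. Of the things like the part that bears canister_center, leave any that is pink or yellow; of the rest the smaller one is meant.

How it is judged:
On the way:
1. with the strap still open, the canister lies centred in the V and its end touches the stop's buffer (z of canister_center in the frame of cradle between 0.0525 and 0.0575 m and y of canister_center in the frame of cradle between -0.003 and 0.003 m and angle between the x axis of canister_center and the x axis of cradle, either way round below 0.04 rad and contact force between canister and stop above 0.2 N and value of joint strap above 1.2 rad), for 0.2 s.
At the end, for the whole second after the job is handed in: The canister lies at rest centred in the cradle's V (axis within 3 mm sideways, 2.5 mm in height and 0.04 rad of the V), its end touching the stop's buffer (over 0.2 N); the strap is fully down (under 0.04 rad) and its pad bears on the canister with over 2 N; the robot has let go (z of canister_center in the frame of cradle between 0.0525 and 0.0575 m and y of canister_center in the frame of cradle between -0.003 and 0.003 m and angle between the x axis of canister_center and the x axis of cradle, either way round below 0.04 rad and contact force between canister and stop above 0.2 N and value of joint strap below 0.04 rad and contact force between strap and canister above 2 N and linear speed of canister below 0.01 m/s).
It fails at once if the canister is rammed into the stop (over 20 N) (contact force between canister and stop above 20 N).
It fails at once if the canister is slammed or pressed into the cradle (over 45 N) (contact force between canister and cradle above 45 N).
It fails at once if the painted canister is disturbed (moved over 10 mm) (distance of painted_center from where it was at the start of the episode above 0.01 m).
It fails at once if mug or bowl is disturbed (moved over 30 mm) (distance of any of mug_center, bowl_center from where it was at the start of the episode above 0.03 m).
It also fails if it takes over 72 s, if anything falls off the work surface, if the arm or the gripper's body presses on something with over 40 N, if the wrist force passes 120 N, or if a joint passes its speed limit or range.

## Working session

There is one attempt and no reset: what is moved stays moved. The work goes in short steps, Python scripts to look and compute and a shell command to move; the robot and the scene stay as the last step left them, time stands still between calls to the robot, and variables do not carry over. Pictures are saved under pics/ and viewed, about 8 in all and at most 12, crops included, and the job is handed in when it is done.

```bash
mkdir -p pics; ls
cat > h.py <<'E'
import numpy as np, cv2
from bench import robot
def cal(c):
    k=robot.get_calibration(c); return np.array(k["camera_matrix"]),np.array(k["R"]),np.array(k["t"]).ravel()
def atz(c,px,z,k=None):
    K,R,t=k or cal(c); d=R.T@np.linalg.solve(K,[px[0],px[1],1]); o=-R.T@t
    return o+d*(z-o[2])/d[2]
def proj(c,X):
    K,R,t=cal(c); p=K@(R@np.array(X)+t); return p[:2]/p[2]
def tri(obs):
    A=[];b=[]
    for c,px in obs:
        K,R,t=cal(c); d=R.T@np.linalg.solve(K,[px[0],px[1],1]); d/=np.linalg.norm(d); o=-R.T@t
        P=np.eye(3)-np.outer(d,d); A.append(P); b.append(P@o)
    return np.linalg.lstsq(np.vstack(A),np.hstack(b),rcond=None)[0]
E
python3 - <<'E'
from h import *
ims={c:robot.read_camera(c) for c in("top","scene")}
for c in ims: cv2.imwrite(f"pics/{c}0.png",ims[c])
for n,z in [("canister_center",.045),("painted_center",.045),("rack",0),("cradle",0),("vee",.055),("stop",.012),("buffer_axis",.055),("strap_hinge",.096),("strap_bar",None),("mug_center",.04),("bowl_center",.025)]:
    for c in ims:
        for r in robot.spot_point(c,n)[:3]:
            print(n,c,round(r["conf"],2),np.round(r["centre"],1),np.round(atz(c,r["centre"],z),4) if z is not None else "")
print(robot.get_state()["t"], robot.get_state()["eef_rot"])
for c in ims:
    K,R,t=cal(c); print(c,np.round(-R.T@t,3),np.round(R,2).tolist(),K[0,0])
E
```

```text
pics
canister_center top 0.96 [398.6 288.2] [ 0.3038 -0.2581  0.045 ]
canister_center top 0.88 [315.9 275.7] [ 0.3356 -0.0492  0.045 ]
canister_center top 0.82 [364.2 215.8] [ 0.4884 -0.1746  0.045 ]
canister_center scene 0.84 [435.7 164.5] [0.2289 0.2622 0.045 ]
canister_center scene 0.79 [320.7 185.9] [ 0.3871 -0.0534  0.045 ]
canister_center scene 0.73 [256.6 164.1] [ 0.3114 -0.26    0.045 ]
painted_center top 0.94 [412.3 209.8] [ 0.5039 -0.2998  0.045 ]
painted_center top 0.69 [253.9 217.8] [0.4838 0.1105 0.045 ]
painted_center top 0.43 [245.4 180.8] [0.5813 0.1345 0.045 ]
painted_center scene 0.97 [216.2 205. ] [ 0.5124 -0.3065  0.045 ]
rack top 0.77 [386.8 217.7] [ 0.4891 -0.2402  0.    ]
rack scene 0.64 [246.4 212.2] [ 0.4775 -0.2423  0.    ]
cradle top 0.72 [253.9 223. ] [0.4756 0.1161 0.    ]
cradle scene 0.96 [380.6 227.5] [0.4796 0.1196 0.    ]
cradle scene 0.73 [384.5 255.3] [0.5762 0.1347 0.    ]
vee top 0.96 [252.1 219.3] [0.4786 0.1137 0.055 ]
vee scene 0.7 [380.6 210.8] [0.4786 0.1151 0.055 ]
stop top 0.58 [247.3 179.9] [0.5907 0.1344 0.012 ]
stop scene 0.67 [384.1 25
[... 421 characters left out ...]
 0.7518 -0.0841  0.04  ]
mug_center scene 0.73 [388.8 238.3] [0.5582 0.1404 0.04  ]
mug_center scene 0.59 [277.8 290.1] [ 0.7496 -0.0789  0.04  ]
bowl_center top 0.88 [235.  114.7] [0.7691 0.1697 0.025 ]
bowl_center scene 0.74 [394.3 318.7] [0.7686 0.162  0.025 ]
bowl_center scene 0.36 [384.6 238.9] [0.5462 0.1312 0.025 ]
1.2 [[ 4.81178838e-05  4.13046618e-01  9.10709882e-01]
 [ 5.92740985e-05  9.10709880e-01 -4.13046621e-01]
 [-9.99999997e-01  7.38564365e-05  1.93384662e-05]]
top [ 0.33  -0.044  1.236] [[-0.0, -1.0, 0.01], [-0.99, 0.0, -0.16], [0.16, -0.01, -0.99]] 464.3701660481172
scene [1.259 0.11  0.706] [[-0.17, 0.99, -0.01], [0.61, 0.1, -0.78], [-0.77, -0.14, -0.62]] 402.4023809451919
```

View pics/top0.png

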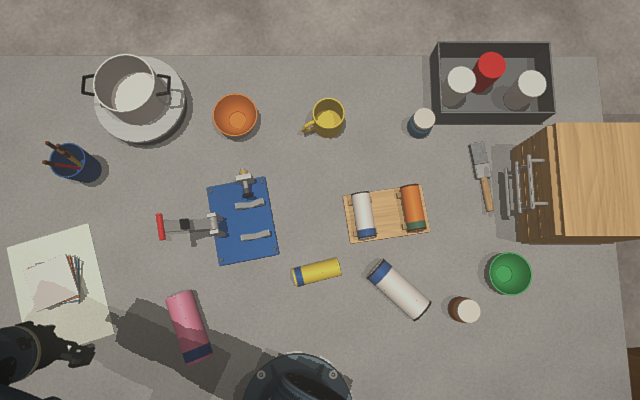

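View pics/scene0.png

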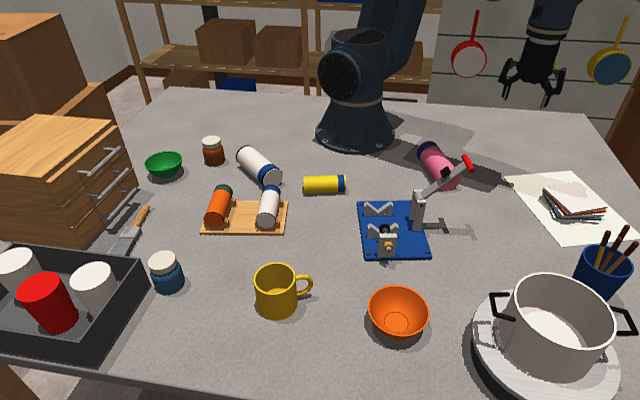

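The white canister (small, blue lid) lies in the rack at about px (363,214) in the top view. The large white, pink and yellow ones are decoys. The cradle's stop points away from the robot, and the strap leans to +y. Next I refine the poses.

```bash
cat > ref.py <<'E'
from h import *
for c in("top","scene"):
    im=robot.read_camera(c); k=cal(c)
    hsv=cv2.cvtColor(im,cv2.COLOR_BGR2HSV)
    m=cv2.inRange(hsv,(100,120,50),(125,255,255))
    p=proj(c,[.48,.12,.012]).astype(int)
    n,l,s,_=cv2.connectedComponentsWithStats(cv2.morphologyEx(m,cv2.MORPH_CLOSE,np.ones((9,9))))
    ids=l[p[1]-25:p[1]+25,p[0]-25:p[0]+25]; i=np.bincount(ids[ids>0]).argmax()
    ct=max(cv2.findContours((l==i).astype(np.uint8),0,2)[0],key=len)[:,0]
    P=np.array([atz(c,q,.012,k)[:2] for q in ct],np.float32)*1000
    r=cv2.minAreaRect(P); b=cv2.boxPoints(r); print(c,"plate",np.round(r,1) if 0 else r,b.round(0).tolist())
    for nme,z in(("canister_center",.045),("painted_center",.045),("rack",.01)):
        for o in robot.outline_of(c,nme)[:4]:
            ct=max(cv2.findContours(o["region"].astype(np.uint8),0,2)[0],key=len)[:,0]
            P=np.array([atz(c,q,z,k)[:2] for q in ct],np.float32)*1000
            r=cv2.minAreaRect(P); print(c,nme,round(o["conf"],2),np.round(o["centre"]),[np.round(v,1).tolist() for v in r])
bt=[robot.spot_point(c,"strap_bar")[0]["centre"] for c in("top","scene")]
print("bar",tri([("top",bt[0]),("scene",bt[1])]))
E
python3 ref.py
```

```text
top plate ((481.8175048828125, 145.978515625), (210.86395263671875, 156.93060302734375), 11.144569396972656) [[363.0, 203.0], [394.0, 49.0], [600.0, 89.0], [570.0, 243.0]]
top canister_center 0.8 [400. 286.] [[300.8, -257.4], [170.1, 65.1], 47.5]
top canister_center 0.63 [364. 214.] [[492.0, -171.4], [125.6, 51.2], 8.2]
top canister_center 0.6 [190. 326.] [[212.0, 268.0], [176.8, 72.7], 20.7]
top canister_center 0.58 [316. 274.] [[344.9, -50.5], [48.1, 118.9], 13.8]
top painted_center 0.89 [410. 210.] [[510.4, -300.4], [125.0, 50.5], 9.1]
top rack 0.84 [388. 217.] [[504.9, -271.3], [135.1, 149.2], 5.6]
top rack 0.62 [239. 218.] [[484.2, 220.4], [247.3, 305.9], 11.4]
scene plate ((488.66436767578125, 146.02804565429688), (219.1066131591797, 158.55084228515625), 11.301064491271973) [[366.0, 202.0], [397.0, 47.0], [612.0, 90.0], [581.0, 245.0]]
scene canister_center 0.81 [324. 187.] [[375.7, -44.9], [77.4, 119.4], 14.0]
scene canister_center 0.75 [257. 166.] [[316.8, -258.9], [241.9, 83.0], 48.0]
scene canister_center 0.58 [269. 206.] [[486.7, -172.9], [175.5, 53.2], 9.3]
scene painted_center 0.8 [218. 206.] [[510.0, -301.0], [171.2, 51.8], 7.8]
scene rack 0.88 [244. 221.] [[500.5, -235.4], [151.7, 216.0], 7.4]
bar [0.44822725 0.29921886 0.19814359]
```

```bash
python3 -m pendant '[[-1,[2,-4.5,0],3],[-1,[4,-9,0],6],[-1,[6,-13.5,0],9],[-1,[8,-18,0],12],[-1,[10,-22.5,0],15],[-1,[12,-27,0],18],[-1,[14,-31.5,0],21],[-1,[16,-36,0],24],[-1,[18,-40.5,0],27],[-1,[20,-45,0],30]]' 30
python3 -c "
from h import *
print(robot.get_state()['qpos'])"
```

```text
t: 2.7
tcp_pos: [0.4069, 0.0032, 0.2456]
eef_rot: [[0.001, -0.1, 0.995], [0.0, 0.995, 0.1], [-1.0, -0.0, 0.001]]
ft_force: [1.5, 2.0, -0.7]
opening: 0.0852
[ 7.79888669e-03  2.10882832e-02 -2.52863074e-01  1.29596862e+00
  6.51946157e-05 -9.19632015e-02]
```

```bash
python3 -m pendant '[[-1,[1.5,-4,0],1],[-1,[3,-8,0],2],[-1,[5,-12,0],2.5],[-1,[6.5,-15,0],2.5],[-1,[8,-17.8,0],2.5],[-1,[8,-17.8,0],2.5],[-1,[8,-17.8,0],2.5],[-1,[8,-17.8,0],2.5],[-1,[8,-17.8,0],2.5],[-1,[8,-17.8,0],2.5]]'
cat > w.py <<'E'
import sys
from h import *
# usage: w.py pic name:z ...
k=cal("wrist"); im=robot.read_camera("wrist"); cv2.imwrite("pics/"+sys.argv[1],im)
print(robot.get_state()["tcp_pos"],robot.get_state()["ft_force"])
for a in sys.argv[2:]:
    n,z=a.split(":"); z=float(z)
    for r in robot.spot_point("wrist",n)[:2]: print(n,round(r["conf"],2),np.round(r["centre"]),atz(0,r["centre"],z,k).round(4))
    for o in robot.outline_of("wrist",n)[:2]:
        ct=max(cv2.findContours(o["region"].astype(np.uint8),0,2)[0],key=len)[:,0]
        P=np.array([atz(0,q,z,k)[:2] for q in ct],np.float32)*1000
        print("  outline",round(o["conf"],2),np.round(o["centre"]),[np.round(v,1).tolist() for v in cv2.minAreaRect(P)])
E
python3 w.py w1.png canister_center:.045 painted_center:.045 rack:0
```

```text
t: 3.7
tcp_pos: [0.4864, -0.172, 0.2456]
eef_rot: [[0.0, -0.142, 0.99], [-0.0, 0.99, 0.142], [-1.0, -0.0, 0.0]]
ft_force: [0.6, 0.2, 0.0]
opening: 0.0852
[ 0.48643324 -0.17211494  0.2455871 ] [-0.45412762 -0.04279543  0.9199    ]
canister_center 0.68 [320. 178.] [ 0.4885 -0.1717  0.045 ]
canister_center 0.58 [465.  54.] [ 0.3519 -0.0548  0.045 ]
  outline 0.72 [320. 177.] [[493.2, -170.2], [130.4, 49.7], 8.1]
  outline 0.66 [471.  50.] [[348.3, -52.6], [46.9, 131.2], 14.4]
painted_center 0.82 [195. 176.] [ 0.5054 -0.3012  0.045 ]
  outline 0.58 [194. 180.] [[512.9, -299.6], [130.7, 52.6], 8.3]
rack 0.97 [267. 168.] [ 0.4957 -0.2342  0.    ]
  outline 0.86 [267. 164.] [[500.1, -235.2], [135.0, 220.4], 8.9]
```

View pics/w1.png

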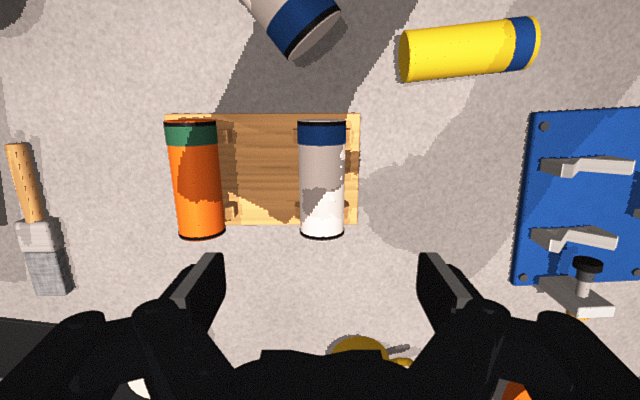

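The wrist view shows the white canister at px (320,178) between the fingers and aligned with them; the positions agree. I descend.

```bash
python3 -m pendant '[[-1,[0.2,0,-3],0.2],[-1,[0.2,0,-6],0.2],[-1,[0.2,0,-9],0.2],[-1,[0.2,0,-12],0.2],[-1,[0.2,0,-15],0.2],[-1,[0.2,0,-17],0.2],[-1,[0.2,0,-19],0.2],[-1,[0.2,0,-20],0.2],[-1,[0.2,0,-20.5],0.2],[-1,[0.2,0,-20.5],0.2]]' 30
python3 -m pendant '[[1,[0,0,0],0],[1,[0,0,0],0],[1,[0,0,0],0],[1,[0,0,0],0],[1,[0,0,0],0],[1,[0,0,0],0],[1,[0,0,0],0],[1,[0,0,0],0],[1,[0,0,0],0],[1,[0,0,0],0]]' 30
```

```text
t: 5.05
tcp_pos: [0.4885, -0.1727, 0.0403]
eef_rot: [[-0.0, -0.144, 0.99], [0.0, 0.99, 0.144], [-1.0, 0.0, -0.0]]
ft_force: [1.3, -0.6, 0.4]
opening: 0.0852
t: 6.05
tcp_pos: [0.4888, -0.1711, 0.0411]
eef_rot: [[0.001, -0.146, 0.989], [0.003, 0.989, 0.146], [-1.0, 0.003, 0.001]]
ft_force: [-2.5, 14.8, 12.2]
opening: 0.0471
```

```bash
python3 -m pendant '[[1,[0,0,0.5],0],[1,[0,0,1.5],0],[1,[0,0,3],0],[1,[0,0,5],0],[1,[0,0,7],0],[1,[0,0,9],0],[1,[0,0,11],0],[1,[0,0,13],0],[1,[0,0,14],0],[1,[0,0,14],0]]'
python3 -m pendant '[[1,[0,2,0],0],[1,[0,5,0],0.3],[1,[0,8,0],0.6],[1,[-0.4,11,0],0.9],[1,[-0.8,14,0],1.2],[1,[-1.2,17,0],1.5],[1,[-1.6,20,0],1.8],[1,[-2,23,0],2.1],[1,[-2,23,0],2.6],[1,[-2,23,0],2.6]]'
python3 w.py w2.png cradle:0 vee:.055 buffer_axis:.055 strap_hinge:.096 stop:.012 strap_bar:.2; python3 ref.py | grep -E 'plate|bar'
```

```text
t: 7.05
tcp_pos: [0.4892, -0.173, 0.1818]
eef_rot: [[0.002, -0.144, 0.99], [-0.001, 0.99, 0.144], [-1.0, -0.001, 0.002]]
ft_force: [0.0, -1.0, -1.5]
opening: 0.0471
t: 8.05
tcp_pos: [0.4681, 0.0576, 0.1796]
eef_rot: [[-0.001, -0.191, 0.982], [-0.0, 0.982, 0.191], [-1.0, -0.0, -0.001]]
ft_force: [0.1, 0.7, -1.6]
opening: 0.047
[0.46826329 0.0570578  0.17971701] [-0.74736537 -1.11289603 -0.97289548]
cradle 0.97 [376. 204.] [0.481  0.1162 0.    ]
  outline 0.98 [456. 206.] [[475.8, 224.1], [384.3, 180.4], 58.4]
vee 0.6 [389. 221.] [0.4782 0.118  0.055 ]
  outline 0.74 [457. 207.] [[461.7, 192.0], [315.6, 147.9], 58.2]
  outline 0.21 [187. 390.] [[691.0, -35.2], [27.3, 44.5], 60.0]
buffer_axis 0.91 [383. 322.] [0.5748 0.1371 0.055 ]
  outline 0.65 [457. 208.] [[461.5, 192.3], [313.9, 147.6], 58.4]
strap_hinge 0.77 [529. 242.] [0.4615 0.2074 0.096 ]
  outline 0.71 [458. 205.] [[451.0, 168.3], [264.4, 123.8], 58.1]
stop 0.54 [376. 302.] [0.583  0.1394 0.012 ]
  outline 0.57 [375. 333.] [[617.3, 150.8], [43.8, 9.8], 13.7]
  outline 0.95 [572. 253.] [[432.4, 147.3], [58.8, 17.2], 87.3]
  outline 0.7 [459. 207.] [[424.8, 107.5], [134.9, 63.7], 58.3]Traceback (most recent call last):
  File "ref.py", line 8, in <module>
    ids=l[p[1]-25:p[1]+25,p[0]-25:p[0]+25]; i=np.bincount(ids[ids>0]).argmax()
                                              ~~~~~~~~~~~~~~~~~~~~~~~~~~~~~~^^
ValueError: attempt to get argmax of an empty sequence
```

View pics/w2.png

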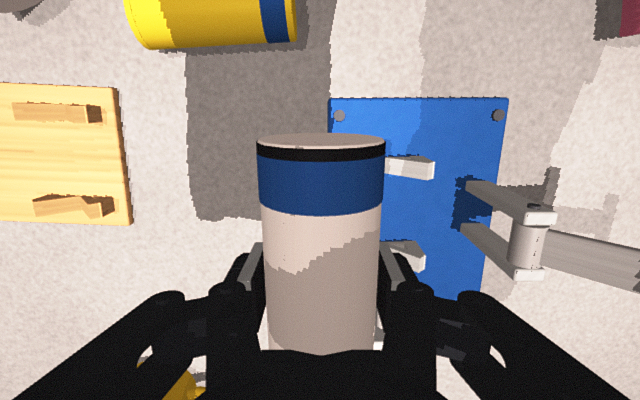

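```bash
python3 -m pendant '[[1,[-0.3,2.5,0],0.2],[1,[-0.6,4.5,0],0.2],[1,[-0.6,5.4,0],0.2],[1,[-0.6,5.4,-3],0.2],[1,[-0.6,5.4,-6],0.2],[1,[-0.6,5.4,-8],0.2],[1,[-0.6,5.4,-9.5],0.2],[1,[-0.6,5.4,-10.5],0.2],[1,[-0.6,5.4,-11],0.2],[1,[-0.6,5.4,-11],0.2]]'
python3 w.py w3.png cradle:0 vee:.055
python3 -c "
from h import *
im=robot.read_camera('scene');p=proj('scene',[.48,.13,.05]).astype(int)
cv2.imwrite('pics/s3.png',cv2.resize(im[p[1]-75:p[1]+75,p[0]-100:p[0]+100],None,fx=4,fy=4,interpolation=cv2.INTER_CUBIC))"
```

```text
t: 9.75
tcp_pos: [0.4625, 0.1112, 0.0701]
eef_rot: [[-0.0, -0.193, 0.981], [-0.0, 0.981, 0.193], [-1.0, -0.0, -0.0]]
ft_force: [0.1, 0.2, -1.0]
opening: 0.0468
[0.46273654 0.11132291 0.07063004] [-0.77781728 -0.09908357 -2.65505887]
  outline 0.69 [449. 197.] [[445.6, 222.4], [364.5, 162.6], 77.7]
  outline 0.84 [448. 198.] [[430.4, 188.1], [263.7, 117.8], 77.7]
```

View pics/s3.png

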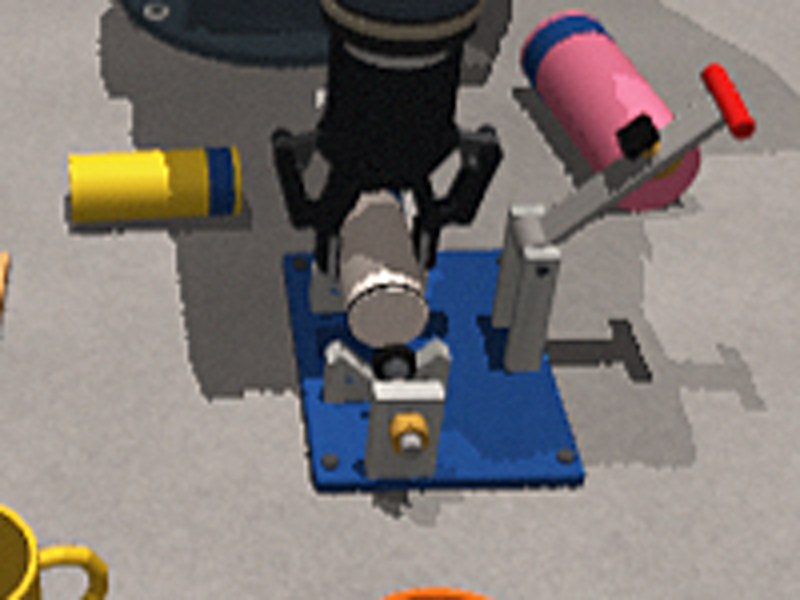

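```bash
python3 -m pendant '[[1,[0,0.05,-0.4],0],[1,[0,0.05,-0.8],0],[1,[0,0.05,-1.1],0],[1,[0,0.05,-1.3],0],[1,[0,0.05,-1.4],0],[1,[0,0.05,-1.5],0],[1,[0,0.05,-1.55],0],[1,[0,0.05,-1.6],0],[1,[0,0.05,-1.65],0],[1,[0,0.05,-1.7],0]]'
```

```text
t: 11.05
tcp_pos: [0.4625, 0.1118, 0.0533]
eef_rot: [[0.0, -0.193, 0.981], [0.0, 0.981, 0.193], [-1.0, -0.0, 0.0]]
ft_force: [-0.6, -0.9, -0.9]
opening: 0.0466
```

```bash
python3 -m pendant '[[1,[0,0,-0.03],0],[1,[0,0,-0.06],0],[1,[0,0,-0.09],0],[1,[0,0,-0.12],0],[1,[0,0,-0.15],0],[1,[0,0,-0.18],0],[1,[0,0,-0.2],0],[1,[0,0,-0.2],0],[1,[0,0,-0.2],0],[1,[0,0,-0.2],0]]'
```

```text
t: 12.05
tcp_pos: [0.4628, 0.1125, 0.0522]
eef_rot: [[0.001, -0.193, 0.981], [0.002, 0.981, 0.193], [-1.0, 0.001, 0.001]]
ft_force: [-5.9, 4.4, 18.6]
opening: 0.0473
```

```bash
python3 -m pendant '[[1,[0,0.05,0.03],0],[1,[0,0.1,0.06],0],[1,[0,0.1,0.06],0],[-0.5,[0,0.1,0.06],0],[-0.5,[0,0.1,0.06],0],[-0.5,[0,0.1,0.06],0],[-0.5,[0,0.1,0.06],0],[-0.5,[0,0.1,0.06],0],[-0.5,[0,0.1,0.06],0],[-0.5,[0,0.1,0.06],0]]' 20
python3 -c "
from h import *
k=cal('wrist');im=robot.read_camera('wrist');cv2.imwrite('pics/w4.png',im)"
```

```text
t: 13.05
tcp_pos: [0.4625, 0.1128, 0.0519]
eef_rot: [[-0.0, -0.193, 0.981], [0.0, 0.981, 0.193], [-1.0, 0.0, -0.0]]
ft_force: [-0.0, -0.4, 0.3]
opening: 0.064
```

View pics/w4.png

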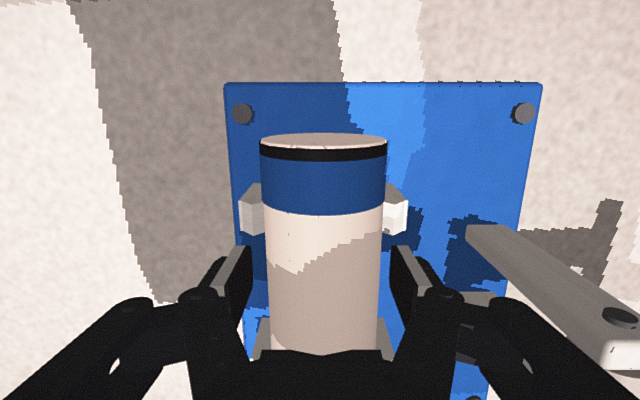

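The canister lies centred on the near saddle (px 323,220), and the fingers clear it on both sides. I regrip lightly to slide it.

```bash
python3 -m pendant '[[-0.5,[0,0.06,0],0],[-0.5,[0,0.06,0],0],[0.2,[0,0.06,0],0],[0.2,[0,0.06,0],0],[0.2,[0,0.06,0],0],[0.2,[0,0.06,0],0],[0.2,[0,0.06,0],0],[0.2,[0,0.06,0],0],[0.2,[0,0.06,0],0],[0.2,[0,0.06,0],0]]' 20
```

```text
t: 14.1
tcp_pos: [0.4625, 0.1136, 0.052]
eef_rot: [[0.0, -0.193, 0.981], [0.0, 0.981, 0.193], [-1.0, 0.0, 0.0]]
ft_force: [-3.3, 4.2, 4.9]
opening: 0.0471
```

Run:
```python
from h import *
o=np.array([.4795,.116]);a=np.radians(11.2);u=np.array([np.cos(a),np.sin(a)]);v=np.array([-u[1],u[0]])
out=[]
for c,f in(("top","top0"),("scene","scene0")):
    im=cv2.imread(f"pics/{f}.png");p=proj(c,[*(o+.05*u),.055]).astype(int);s=8
    x0,y0=p-[25,35]; cr=cv2.resize(im[y0:y0+70,x0:x0+50],None,fx=s,fy=s,interpolation=cv2.INTER_CUBIC)
    for X in(42,48,55,61,68,74,100):
        q0,q1=[((proj(c,[*(o+X/1000*u+y*v),.055])-[x0,y0]+.5)*s).astype(int) for y in(.014,.02)]
        cv2.line(cr,tuple(map(int,q0)),tuple(map(int,q1)),(0,255,255) if X in(42,48,74,100) else (0,255,0),1); cv2.putText(cr,str(X),tuple(map(int,q1)),0,.4,(255,255,255),1)
    out.append(cr)
cv2.imwrite("pics/buf.png",np.hstack(out))
```

```text
(no output)
```

View pics/buf.png

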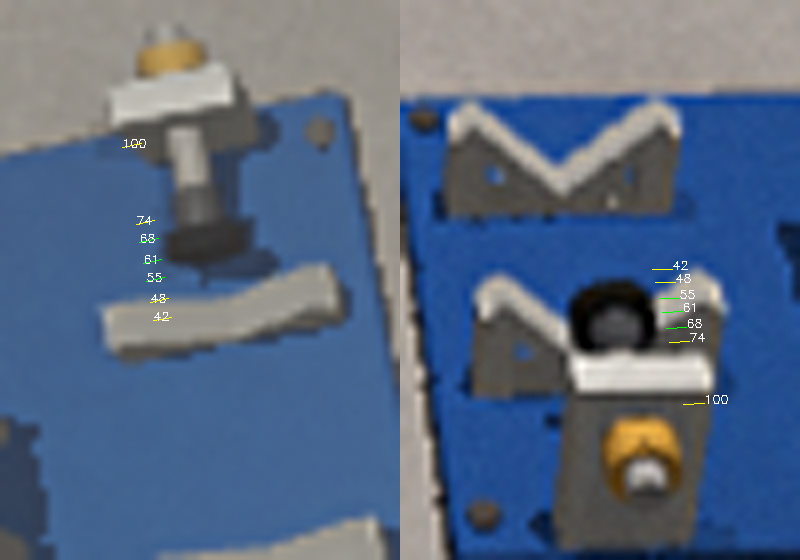

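```bash
python3 -m pendant '[[0.2,[0,0.03,0.02],0],[0.2,[0.05,0.05,0.02],0],[0.2,[0.1,0.06,0.02],0],[0.2,[0.15,0.07,0.02],0],[0.2,[0.2,0.08,0.02],0],[0.2,[0.25,0.09,0.02],0],[0.2,[0.3,0.1,0.02],0],[0.2,[0.35,0.11,0.02],0],[0.2,[0.4,0.12,0.02],0],[0.2,[0.4,0.12,0.02],0]]'
```

```text
t: 15.1
tcp_pos: [0.4639, 0.1139, 0.0518]
eef_rot: [[-0.005, -0.193, 0.981], [-0.001, 0.981, 0.193], [-1.0, -0.0, -0.005]]
ft_force: [-21.4, -2.5, 22.7]
opening: 0.0473
```

The picture puts the buffer face near cradle x of about 60 mm. Sliding while gripped binds: 21 N along x with 23 N pressing down. I will release and push the free canister from its lid end with closed fingers.

```bash
python3 -m pendant '[[0.2,[-0.1,-0.02,0],0],[0.2,[-0.2,-0.04,0.03],0],[0.2,[-0.25,-0.05,0.05],0],[-0.5,[-0.25,-0.05,0.05],0],[-0.5,[-0.25,-0.05,0.05],0],[-0.5,[-0.25,-0.05,0.05],0],[-0.5,[-0.25,-0.05,0.05],0],[-0.5,[-0.25,-0.05,0.05],0],[-0.5,[-0.25,-0.05,0.05],0],[-0.5,[-0.25,-0.05,0.05],0]]'
python3 -m pendant '[[-0.5,[0,0,1.5],0],[-0.5,[0,0,4],0],[-0.5,[0,0,7],0],[0,[0,0,10],0],[1,[-2,-0.4,10],0],[1,[-5,-1,10],0],[1,[-8,-1.6,10],0],[1,[-8.5,-1.7,10],0],[1,[-8.5,-1.7,10],0],[1,[-8.5,-1.7,10],0]]'
python3 - <<'E'
from h import *
im=robot.read_camera("wrist");cv2.imwrite("pics/w5.png",im)
print(robot.get_state()["opening"],robot.get_state()["tcp_pos"])
E
```

```text
t: 16.1
tcp_pos: [0.464, 0.1141, 0.0526]
eef_rot: [[-0.0, -0.193, 0.981], [-0.0, 0.981, 0.193], [-1.0, -0.0, -0.0]]
ft_force: [0.7, -0.9, -0.6]
opening: 0.0642
t: 17.1
tcp_pos: [0.3799, 0.0974, 0.1528]
eef_rot: [[0.001, -0.193, 0.981], [0.0, 0.981, 0.193], [-1.0, 0.0, 0.001]]
ft_force: [-0.5, 0.5, 0.8]
opening: 0.0
0.00033918677743889234 [0.38002587 0.0973671  0.15273736]
```

View pics/w5.png

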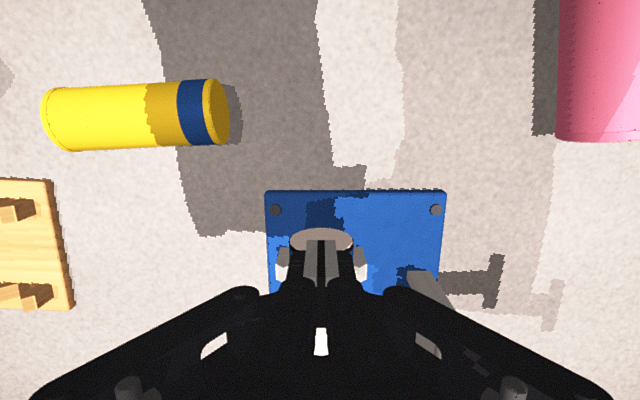

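Run:
```python
from h import *
o=np.array([.4795,.116]);a=np.radians(11.2);u=np.array([np.cos(a),np.sin(a)])
for X in(-.070,-.076,-.082):
    print(X,[proj("wrist",[*(o+X*u),z]).round(1).tolist() for z in(.031,.079)])
g=cv2.cvtColor(cv2.imread("pics/w5.png"),6); print(g[222:256,300].tolist())
t=robot.get_state()["tcp_pos"]; print((np.array(t[:2])-o)@u, (np.array(t[:2])-o)@[-u[1],u[0]])
```

```text
-0.07 [[319.0, 232.9], [318.6, 259.7]]
-0.076 [[319.0, 226.1], [318.5, 251.7]]
-0.082 [[318.9, 219.3], [318.5, 243.7]]
[69, 68, 62, 66, 68, 67, 68, 64, 88, 140, 142, 146, 142, 143, 142, 141, 143, 146, 142, 141, 137, 147, 142, 139, 142, 141, 148, 149, 83, 23, 21, 25, 26, 21]
-0.10119881035488026 0.0010432584070553922
```

```bash
python3 -m pendant '[[1,[0,0,-3],0],[1,[0,0,-6],0],[1,[0,0,-8.5],0],[1,[0,0,-10],0],[1,[0,0,-10.7],0],[1,[0.3,0.06,-10.7],0],[1,[0.6,0.12,-10.7],0],[1,[0.9,0.18,-10.7],0],[1,[1.1,0.22,-10.7],0],[1,[1.1,0.22,-10.7],0]]'
python3 -m pendant '[[1,[0.05,0.01,0],0],[1,[0.1,0.02,0],0],[1,[0.15,0.03,0],0],[1,[0.2,0.04,0],0],[1,[0.25,0.05,0],0],[1,[0.3,0.06,0],0],[1,[0.35,0.07,0],0],[1,[0.4,0.08,0],0],[1,[0.4,0.08,0],0],[1,[0.4,0.08,0],0]]'
```

```text
t: 18.15
tcp_pos: [0.3907, 0.0995, 0.046]
eef_rot: [[0.001, -0.193, 0.981], [0.0, 0.981, 0.193], [-1.0, 0.0, 0.001]]
ft_force: [0.1, 0.1, 0.2]
opening: 0.0001
t: 19.15
tcp_pos: [0.394, 0.1002, 0.0456]
eef_rot: [[0.0, -0.193, 0.981], [0.0, 0.981, 0.193], [-1.0, 0.0, 0.0]]
ft_force: [-0.1, 0.4, -1.3]
opening: 0.0004
```

```bash
python3 -m pendant '[[1,[0.04,0.01,0],0],[1,[0.08,0.02,0],0],[1,[0.12,0.02,0],0],[1,[0.16,0.03,0],0],[1,[0.2,0.04,0],0],[1,[0.24,0.05,0],0],[1,[0.28,0.06,0],0],[1,[0.3,0.06,0],0],[1,[0.3,0.06,0],0],[1,[0.3,0.06,0],0]]'
```

```text
t: 20.15
tcp_pos: [0.3971, 0.1008, 0.0456]
eef_rot: [[0.0, -0.193, 0.981], [0.0, 0.981, 0.193], [-1.0, 0.0, 0.0]]
ft_force: [-0.8, -0.9, -0.0]
opening: 0.0002
```

```bash
python3 -m pendant '[[1,[0.04,0.01,0],0],[1,[0.08,0.02,0],0],[1,[0.12,0.02,0],0],[1,[0.16,0.03,0],0],[1,[0.2,0.04,0],0],[1,[0.24,0.05,0],0],[1,[0.28,0.06,0],0],[1,[0.3,0.06,0],0],[1,[0.3,0.06,0],0],[1,[0.3,0.06,0],0]]'
```

```text
t: 21.15
tcp_pos: [0.4001, 0.1014, 0.0456]
eef_rot: [[0.0, -0.193, 0.981], [0.0, 0.981, 0.193], [-1.0, 0.0, 0.0]]
ft_force: [-0.5, -0.3, -0.1]
opening: -0.0001
```

```bash
python3 -m pendant '[[1,[0.04,0.01,0],0],[1,[0.08,0.02,0],0],[1,[0.12,0.02,0],0],[1,[0.16,0.03,0],0],[1,[0.2,0.04,0],0],[1,[0.24,0.05,0],0],[1,[0.28,0.06,0],0],[1,[0.3,0.06,0],0],[1,[0.3,0.06,0],0],[1,[0.3,0.06,0],0]]'
python3 -c "
from h import *
s=robot.get_state();im=robot.read_camera('wrist')[150:330,190:450];cv2.imwrite('pics/w6.png',cv2.resize(im,None,fx=3,fy=3));print(s['ft_force'])"
```

```text
t: 22.15
tcp_pos: [0.4031, 0.102, 0.0456]
eef_rot: [[0.0, -0.193, 0.981], [-0.0, 0.981, 0.193], [-1.0, -0.0, 0.0]]
ft_force: [-1.2, -0.1, -0.5]
opening: -0.0001
[-1.2045465  -0.12182724 -0.45710893]
```

View pics/w6.png

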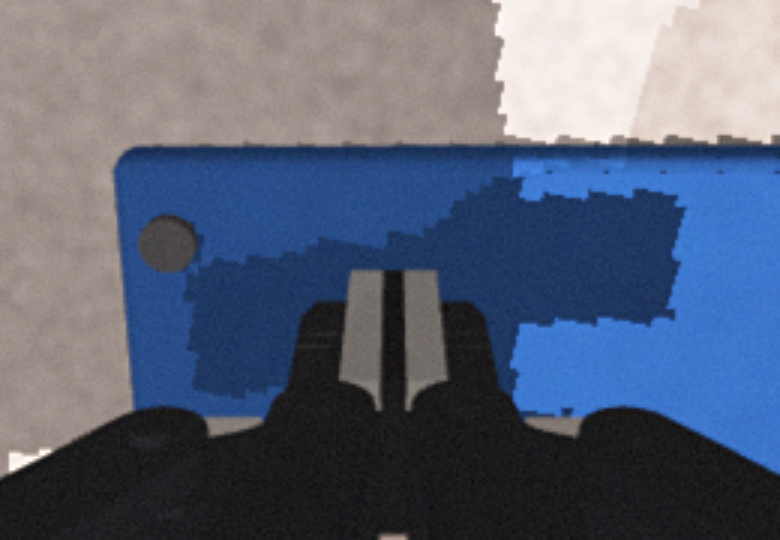

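```bash
python3 -m pendant '[[1,[0.03,0.01,0],0],[1,[0.06,0.01,0],0],[1,[0.09,0.02,0],0],[1,[0.12,0.02,0],0],[1,[0.15,0.03,0],0],[1,[0.18,0.04,0],0],[1,[0.21,0.04,0],0],[1,[0.24,0.05,0],0],[1,[0.27,0.05,0],0],[1,[0.3,0.06,0],0]]'
```

```text
t: 23.2
tcp_pos: [0.406, 0.1025, 0.0456]
eef_rot: [[-0.0, -0.193, 0.981], [-0.0, 0.981, 0.193], [-1.0, -0.0, -0.0]]
ft_force: [-1.9, -0.3, 1.2]
opening: 0.0001
```

```bash
python3 -m pendant '[[1,[0.03,0.01,0],0],[1,[0.06,0.01,0],0],[1,[0.09,0.02,0],0],[1,[0.12,0.02,0],0],[1,[0.15,0.03,0],0],[1,[0.18,0.04,0],0],[1,[0.21,0.04,0],0],[1,[0.24,0.05,0],0],[1,[0.27,0.05,0],0],[1,[0.3,0.06,0],0]]'
```

```text
t: 24.2
tcp_pos: [0.4083, 0.103, 0.0454]
eef_rot: [[-0.001, -0.193, 0.981], [-0.0, 0.981, 0.193], [-1.0, -0.0, -0.001]]
ft_force: [-7.9, -1.1, 4.0]
opening: -0.0003
```

Contact is felt: about 8 N total after a free slide at about 1.5 N. I back off gently and check that the canister stayed put before moving on to the strap.

```bash
python3 -m pendant '[[1,[-0.05,-0.01,0],0],[1,[-0.15,-0.03,0],0],[1,[-0.3,-0.06,0],0],[1,[-0.6,-0.12,0],0],[1,[-1.2,-0.24,0],0],[1,[-2,-0.4,1],0],[1,[-2,-0.4,5],0],[1,[-2,-0.4,10],0],[1,[-2,-0.4,15],0],[1,[-2,-0.4,19],0]]'
python3 -m pendant '[[1,[0,0,2.5],0],[1,[1,4.5,2.5],0],[1,[2,9,2.5],0],[1,[3,13.5,2.5],0],[1,[4,18,2.5],0],[1,[4.8,22,2.5],0],[1,[4.8,23.2,2.5],0],[1,[4.8,23.2,2.5],0],[1,[4.8,23.2,2.5],0],[1,[4.8,23.2,2.5],0]]'
cat > bar.py <<'E'
from h import *
import sys
o=np.array([.4795,.116]);a=np.radians(11.2);u=np.array([np.cos(a),np.sin(a)]);v=np.array([-u[1],u[0]])
ims={c:robot.read_camera(c) for c in("top","scene")}
px={}
for c,im in ims.items():
    hsv=cv2.cvtColor(im,cv2.COLOR_BGR2HSV); m=cv2.inRange(hsv,(0,170,90),(5,255,255))|cv2.inRange(hsv,(174,170,90),(180,255,255))
    p=proj(c,[*(o+.07*v),.15]).astype(int); w=np.zeros_like(m); w[max(0,p[1]-90):p[1]+90,max(0,p[0]-130):p[0]+130]=1
    n,l,s,ce=cv2.connectedComponentsWithStats(m*w)
    if n>1: i=1+s[1:,4].argmax(); px[c]=ce[i]; print(c,ce[i].round(1),s[i,4])
if len(px)==2:
    X=tri(list(px.items())); d=X[:2]-o
    print("bar",X.round(4),"cradle",(d@u).round(4),(d@v).round(4),"theta",np.arctan2(X[2]-.096,.09-d@v))
t=robot.get_state(); d=t["tcp_pos"][:2]-o; print("tcp",np.round(t["tcp_pos"],4),"cradle",(d@u).round(4),(d@v).round(4),"F",np.round(t["ft_force"],1),t["t"])
if len(sys.argv)>1:
    c,n,z=sys.argv[1:4]; p=proj(c,[*(o+.03*v),.06]).astype(int); h=(75,100)
    cv2.imwrite("pics/"+n,cv2.resize(ims[c][p[1]-75:p[1]+75,p[0]-100:p[0]+100],None,fx=4,fy=4,interpolation=cv2.INTER_CUBIC))
E
python3 bar.py top t7.png 1
```

```text
t: 25.2
tcp_pos: [0.3883, 0.099, 0.2392]
eef_rot: [[0.002, -0.193, 0.981], [0.001, 0.981, 0.193], [-1.0, 0.0, 0.002]]
ft_force: [2.6, 0.1, -0.7]
opening: -0.0001
t: 26.2
tcp_pos: [0.4369, 0.3299, 0.2612]
eef_rot: [[0.0, -0.192, 0.981], [0.0, 0.981, 0.192], [-1.0, 0.0, 0.0]]
ft_force: [-0.5, 0.3, -0.9]
opening: -0.0003
top [161.4 237.2] 10
scene [467.2 162.4] 89
bar [0.4223 0.3025 0.1821] cradle -0.0199 0.194 theta 2.4500705571039125
tcp [0.4371 0.3301 0.2611] cradle -0.0001 0.2182 F [ 0.7 -0.4  0.6] 26.3
```

View pics/t7.png

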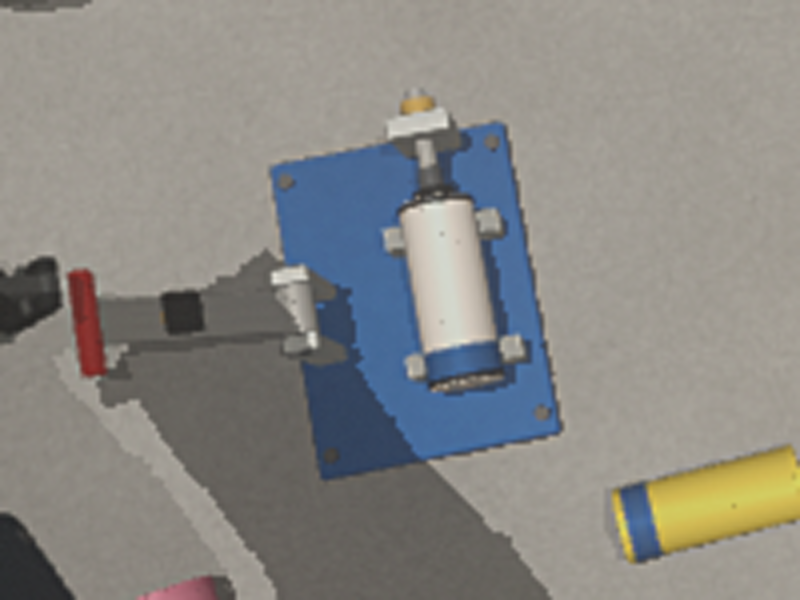

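The top view shows the canister on both saddles with its end against the buffer (px 440,198). The red bar is at px (85,320) and the closed fingers are on its outer side. Now I swing the strap.

```bash
python3 -m pendant '[[1,[0,0,-2.5],0],[1,[0,0,-5],0],[1,[0,0,-6],0],[1,[0,0,-6],0],[1,[0.19,-0.98,-6],0],[1,[0.39,-1.96,-5],0],[1,[0.58,-2.94,-4.2],0],[1,[0.78,-3.92,-3.6],0],[1,[0.97,-4.9,-3],0],[1,[0.97,-4.9,-3],0]]'
python3 bar.py
```

```text
t: 27.3
tcp_pos: [0.4476, 0.2815, 0.233]
eef_rot: [[0.003, -0.192, 0.981], [0.002, 0.981, 0.192], [-1.0, 0.001, 0.003]]
ft_force: [0.8, 1.9, 2.3]
opening: -0.0
top [174.6 231.8] 17
scene [453.7 153.7] 90
bar [0.432  0.2657 0.2085] cradle -0.0176 0.1561 theta 2.101566358685039
tcp [0.4473 0.282  0.2317] cradle 0.0006 0.1691 F [-0.5  0.8  2.2] 27.4
```

```bash
python3 -m pendant '[[1,[0.29,-1.47,0.4],0],[1,[0.58,-2.94,0.9],0],[1,[0.87,-4.41,1.3],0],[1,[1.16,-5.89,1.5],0],[1,[1.46,-7.36,1.5],0],[1,[1.75,-8.83,1.4],0],[1,[2.04,-10.3,1.1],0],[1,[2.33,-11.77,0.7],0],[1,[2.43,-12.26,0.5],0],[1,[2.43,-12.26,0.5],0]]'
python3 bar.py
```

```text
t: 28.4
tcp_pos: [0.471, 0.1587, 0.2352]
eef_rot: [[-0.001, -0.191, 0.982], [-0.001, 0.982, 0.191], [-1.0, -0.001, -0.001]]
ft_force: [0.5, 0.0, 1.2]
opening: 0.0001
top [230.2 219.9] 27
scene [399.1 154.9] 75
bar [0.4579 0.1427 0.2091] cradle -0.016 0.0304 theta 1.085661795535153
tcp [0.4708 0.1594 0.2353] cradle -0.0001 0.0443 F [-0.4  0.1  0. ] 28.5
```

```bash
python3 -m pendant '[[1,[0.14,-0.7,-0.3],0],[1,[0.28,-1.4,-0.7],0],[1,[0.42,-2.1,-1.2],0],[1,[0.6,-3.0,-1.7],0],[1,[0.6,-3.0,-1.7],0],[1,[0.5,-2.4,0.5],0],[1,[0.5,-2.4,0.8],0],[1,[0.9,-4.5,0.8],0],[1,[0.9,-4.5,0.8],0],[1,[0.9,-4.5,0.8],0]]'
python3 bar.py scene s8.png 1
```

```text
t: 29.5
tcp_pos: [0.48, 0.1142, 0.2433]
eef_rot: [[-0.0, -0.192, 0.981], [-0.0, 0.981, 0.192], [-1.0, -0.0, -0.0]]
ft_force: [0.6, 0.1, -0.3]
opening: -0.0
scene [385.3 162.3] 66
tcp [0.4799 0.1147 0.2433] cradle 0.0001 -0.0014 F [ 0.5 -0.3 -0.4] 29.6
```

View pics/s8.png

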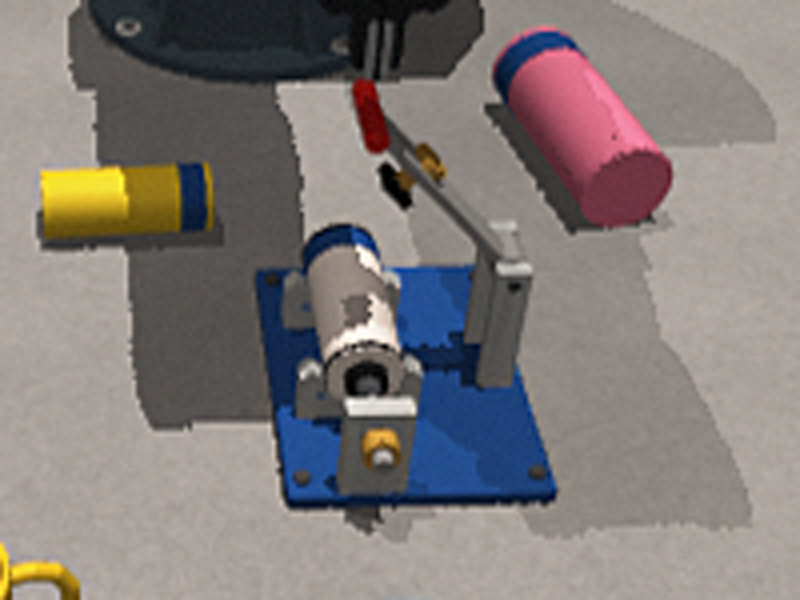

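The canister still touches the buffer, the strap is at about 0.87 rad, and the fingertips are above the red bar (px 370,110). Now I push down along the arc.

```bash
python3 -m pendant '[[1,[0,0,-1.8],0],[1,[0.2,-1,-3],0],[1,[0.4,-2,-4.1],0],[1,[0.55,-2.8,-5.2],0],[1,[0.7,-3.4,-6.5],0],[1,[0.8,-3.9,-7.8],0],[1,[0.85,-4.3,-9],0],[1,[0.9,-4.5,-9.9],0],[1,[0.9,-4.7,-10.7],0],[1,[0.9,-4.7,-10.7],0]]'
python3 bar.py
```

```text
t: 30.6
tcp_pos: [0.4885, 0.0675, 0.1357]
eef_rot: [[-0.002, -0.193, 0.981], [0.0, 0.981, 0.193], [-1.0, 0.0, -0.001]]
ft_force: [-0.0, 0.3, -0.1]
opening: 0.0001
scene [363.3 198.3] 32
tcp [0.4886 0.0678 0.1365] cradle -0.0005 -0.0491 F [ 0.2 -0.  -0.9] 30.7
```

```bash
python3 -m pendant '[[1,[0,0,-0.3],0],[1,[0,-0.05,-0.6],0],[1,[0,-0.1,-0.9],0],[1,[0,-0.1,-1.1],0],[1,[0,-0.1,-1.3],0],[1,[0,-0.1,-1.45],0],[1,[0,-0.1,-1.6],0],[1,[0,-0.1,-1.7],0],[1,[0,-0.1,-1.8],0],[1,[0,-0.1,-1.85],0]]'
python3 bar.py
```

```text
t: 31.7
tcp_pos: [0.4893, 0.0662, 0.1182]
eef_rot: [[0.001, -0.192, 0.981], [-0.001, 0.981, 0.192], [-1.0, -0.001, 0.001]]
ft_force: [0.8, -4.7, 6.4]
opening: 0.0002
scene [362.2 203.7] 39
tcp [0.4893 0.0662 0.1182] cradle -0.0001 -0.0508 F [ 1.3 -4.1  5.9] 31.8
```

```bash
python3 -m pendant '[[1,[0,0,-0.05],0],[1,[0,0,-0.1],0],[1,[0,0,-0.15],0],[1,[0,0,-0.2],0],[1,[0,0,-0.25],0],[1,[0,0,-0.25],0],[1,[0,0,-0.25],0],[1,[0,0,-0.25],0],[1,[0,0,-0.25],0],[1,[0,0,-0.25],0]]'
python3 bar.py
```

```text
t: 32.8
tcp_pos: [0.4894, 0.0662, 0.1165]
eef_rot: [[0.001, -0.192, 0.981], [-0.001, 0.981, 0.192], [-1.0, -0.001, 0.001]]
ft_force: [-3.4, -5.4, 18.7]
opening: 0.0004
scene [362.  204.2] 42
tcp [0.4894 0.0662 0.1165] cradle 0.0001 -0.0508 F [-3.  -4.4 18.5] 32.9
```

```bash
python3 -m pendant '[[1,[0,0,-0.03],0],[1,[0,0,-0.06],0],[1,[0,0,-0.08],0],[1,[0,0,-0.08],0],[1,[0,0,-0.08],0],[1,[0,0,-0.08],0],[1,[0,0,-0.08],0],[1,[0,0,-0.08],0],[1,[0,0,-0.08],0],[1,[0,0,-0.08],0]]'
```

```text
t: 33.9
tcp_pos: [0.4895, 0.0662, 0.1162]
eef_rot: [[0.002, -0.192, 0.981], [-0.001, 0.981, 0.192], [-1.0, -0.001, 0.002]]
ft_force: [-7.0, -5.7, 28.7]
opening: 0.0001
```

Rigid: 10 N more for 0.3 mm, so the strap is on its hard stop. I lift off and check.

```bash
python3 -m pendant '[[1,[0,0,0.2],0],[1,[0,0,0.5],0],[1,[0,0,2],0],[1,[0,0,5],0],[1,[0,0,9],0],[1,[0,-3,13],0],[1,[-2,-7,15],0],[1,[-4,-11,15],0],[1,[-6,-15,15],0],[1,[-6,-15,15],0]]'
python3 bar.py scene s9.png 1
```

```text
t: 34.9
tcp_pos: [0.427, -0.0868, 0.265]
eef_rot: [[-0.0, -0.188, 0.982], [-0.001, 0.982, 0.188], [-1.0, -0.001, -0.001]]
ft_force: [0.7, -0.1, 0.1]
opening: 0.0002
top [267.7 203.7] 15
scene [361.4 199.3] 89
bar [0.5103 0.0681 0.1108] cradle 0.0209 -0.053 theta 0.10280701138217951
tcp [ 0.4286 -0.084   0.2647] cradle -0.0888 -0.1863 F [ 0.3  0.3 -1. ] 35.0
```

View pics/s9.png

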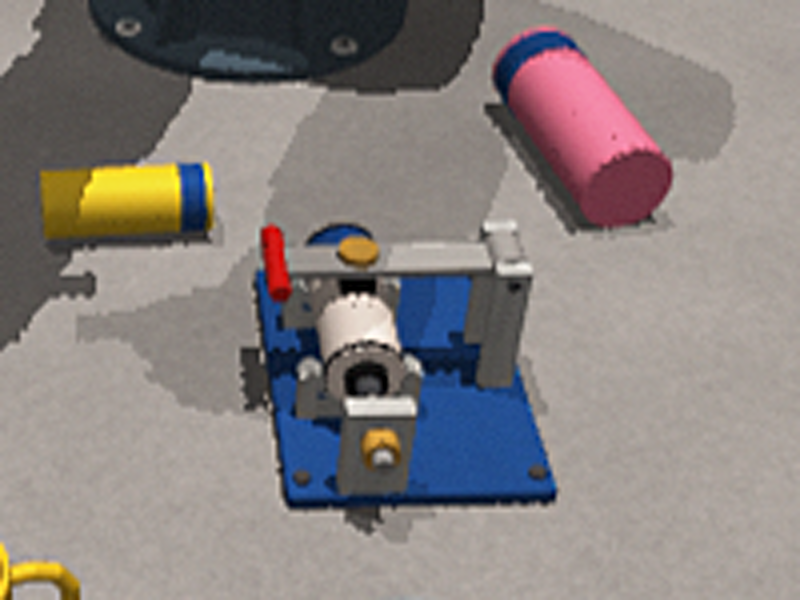

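Run:
```python
from h import *
o=np.array([.4795,.116]);a=np.radians(11.2);v=np.array([-np.sin(a),np.cos(a)])
for th in(0,.04,.08,.15,2.33):
    print(th,[proj(c,[*(o+(.09-.14*np.cos(th))*v),.096+.14*np.sin(th)]).round(1).tolist() for c in("scene","top")])
for c in("scene","top"):
  for n in("strap_bar","canister_center"):
    print(c,n,[(round(r["conf"],2),np.round(r["centre"],1).tolist()) for r in robot.spot_point(c,n)[:4]])
```

```text
0 [[361.8, 198.6], [268.9, 213.0]]
0.04 [[362.0, 196.8], [268.7, 212.7]]
0.08 [[362.2, 195.0], [268.3, 212.4]]
0.15 [[362.9, 191.8], [267.5, 211.9]]
2.33 [[467.4, 161.7], [160.7, 227.2]]
scene strap_bar [(0.94, [363.0, 198.2])]
scene canister_center [(0.95, [436.5, 163.0]), (0.93, [255.6, 165.6]), (0.77, [324.0, 184.5]), (0.67, [380.6, 211.6])]
top strap_bar [(0.8, [269.4, 209.4])]
top canister_center [(0.97, [399.4, 286.7]), (0.75, [249.6, 218.6])]
```

The scene view puts the bar at row 199.3, against 198.6 predicted for 0 rad, so the strap is fully down. I hand the job in.

```bash
python3 -c "
from bench import robot
robot.close_job()"
```

```text
the job is handed in; nothing more can be done
```

The white canister is lying in the V against the rubber stop, clamped by the strap, and I handed the job in at about 35 s. The hand-in reports no verdict, so this rests on my own checks.

**What I did**
- I took the canister from the rack and laid it in the V; the vertical force peaked at about 19 N in the readings.
- I first tried to slide it while gripped, but it bound: about 21 N along the V and 23 N pressing down, for roughly 1.5 mm of movement. At that point the canister was still well clear of the stop.
- I released it and pushed the free canister from its lid end with closed fingers. Force was about 1–2 N while sliding, rising to about 8 N at the buffer.
- I then swung the strap over with closed fingers and pushed it down until it was rigid, at about 29 N with only 0.3 mm of movement for the last 10 N. Then I backed the arm away.

**Last checks**
- **Canister:** pictures taken after the push and after clamping show it seated on both saddles with its end at the buffer. I could not measure the remaining buffer force or the pad force directly.
- **Strap:** in the scene camera the red bar is at row 199.3, against 198.6 expected when fully down. The two-camera position disagreed (0.10 rad), because the top camera picked up only about 15 pixels of the bar. I judged by the scene camera and the hard stop I had felt.
- **Other wares:** the arm never touched the orange canister, mug or bowl as far as I could tell, but I did not measure their positions again at the end.

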